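# Tare the dial scale with the mixing cup on it

## Task

Get the dial scale ready for weighing out a batch: set the white mixing cup gently down upright inside the scale's pan, and once the pointer has settled, turn the ribbed black bezel clockwise until its red zero mark stands at the pointer's tip. The bezel has a stop and cannot come round the other way, and it has to go further than one turn of the wrist, so let go and take it again as often as needed. Leave the cup standing on the pan, and do not disturb the bottle, the cream paint pot or the water glass.

Things in the scene. Friction and masses are not known exactly. Their poses are not given: they have to be found in the camera images.
- cup: white stoneware mixing cup, open at the top, nearly straight sides: 48 mm across the rim, 45 mm across 4 mm above its 40 mm foot, 52 mm high, wall 3.5 mm, about 110 g (varies). Origin at the centre of its underside, z up through the mouth. It stands loose on the desk to the right.
- pan: round steel pan of the scale, 100 mm across, rim 7 mm high, flat floor 3 mm thick and 87 mm wide inside the rim. Origin at the centre of its underside, z up; empty this lies 78 mm above the desk. It rides on a spring plunger and sinks 8 mm per 100 g (bottom stop at 20 mm); the scale itself is fixed.
- scale: the scale's housing, a cream rounded box 226 mm (its x) by 122 mm (its y), top 44 mm above the desk; fixed. Origin at the centre of its underside. Its dial is 60 mm towards its -x from there, the pan's axis 60 mm towards its +x.
- bezel_grip (a point): point on the dial's vertical axis at the height of the bezel's upper rim, 70 mm above the desk. The bezel is a black ribbed ring, 60 mm across outside, 24 mm high, standing 26 mm proud of the housing; grip it from above across its outside, at any yaw. The white dial card with its 40 divisions (5 g each, 200 g to the full turn) is part of the bezel and turns with it.
- bezel (a joint): angle of the bezel and dial card, rad, growing clockwise seen from above; 0 at its stop, where the zero mark points along the housing's +x, and up to 5.6. It is stiff enough to stay where it is left.
- zero_mark (a point): the point of the dial card's red zero mark (red arrowhead on the card, red stripe on the bezel's rim outside it), 23 mm from the axis, at the pointer's height.
- pointer (a joint): angle of the pointer, rad, growing clockwise seen from above; 0 with the pan empty, when it points along the housing's +x. It is geared to the pan: 3.14 rad for 100 g. The scale reads zero when it equals the bezel's angle.
- pointer_tip (a point): tip of the black pointer inside the bezel, 23 mm from the axis (its tail is short and broad).
- bottle: square pale green glass bottle with a green cap, 34 by 34 by 59 mm, loose; bystander. Origin at the centre of its underside.
- cream_pot: paint pot with cream paint and a black lid, 33 mm across, 49 mm high, loose; bystander. Origin at the centre of its underside.
- tumbler: glass of grey rinse water, 64 mm across, 85 mm high, loose; bystander. Origin at the centre of its underside.
Not all that is in view belongs to the job. What is shaped like the cup but purple is not meant.

How it is judged:
By the outcome, as a careful person would: the job done as asked, in the order asked, and still so for the second after the job is handed in, with the robot touching nothing.
It also fails if it takes over 58 s, if anything falls off the work surface, if the arm or the gripper's body presses on something with over 40 N, if the wrist force passes 120 N, or if a joint passes its speed limit or range.

## Robot

A 7-joint arm with a two-finger parallel gripper is mounted at the origin on the work surface; the furniture and walls round the work are solid. World frame = base frame: x ahead of the robot, y to its left, z up, the work surface at z = 0. Lengths are in m, angles in rad, forces in N, time in s.
With the tool pointing down it reaches from about 0.425 to 0.925 m from the base axis. Payload 6.8 kg.
Tool frame: the origin (TCP) lies at the very end of the fingers, on their centre line; the grasp point (between the pads) lies 19 mm behind it; z points along the fingers, y is the line along which they close (so a half turn about z gives the same grasp; the last joint's range is limited). The gripper opens to 85 mm and grips with 20 to 120 N. Pads are 22 mm wide; open, the fingers measure 114 mm over their backs; the gripper's body (76 mm by 85 mm) begins 54 mm behind the grasp point. The pads swing forward as they close: fully open they stand 13 mm farther back than shut.
Start: joints at [1.229, 0.477, 0.022, 1.555, -0.011, 1.109, -0.083], TCP at [0.156, -0.657, 0.193] pointing down, gripper open.
Joint ranges: [-2.96, 2.96], [-0.34, 2.1], [-1.41, 1.46], [0.24, 2.44], [-1.37, 4.51], [0.17, 1.92], [-2.96, 2.96]. Speed limits (rad/s): [2.39, 2.39, 3.14, 3.14, 3.14, 3.14, 3.14].

## Interface

Orientations are given as a rotation vector (axis times angle).
In Python, from bench import r gives the robot as it stands. The module is installed in compiled form; this text tells all that it offers.
- The arm moves only by the tool servo_tool, never from a script. Its argument "commands" is a list of rows, each a list of 7 numbers: the turn, a rotation vector about the world's x, y, z in degrees, then the shift along the world's x, y, z in mm, then the closure, from 0 (fully open) to 1 (shut). A call has 1 to 5 rows; each row is the pose to reach, as a shift and turn from the pose commanded when the call began; what a row does not reach only later rows make up. A row lasts 1/12 s, in which the tool goes at most 41.7 mm and 7.16 degrees, less where a joint would pass 70% of its speed; a pose out of reach is approached as far as the arm can. A call with a gripper value outside its range is refused whole. The fingers move at their own pace and stop on an object; "force" is the grip in N (left out, the last holds). Time passes only in rows, so rows that repeat a pose let the fingers close. It gives the time, the measured TCP pose, the force, the opening and the grip force at its end, in the units of the state.
- r.get_obs(): the state, without advancing time (a new reading comes with each control period).
- r.grab_frame(name): name is "scene" or "top"; returns (picture, depth): 420x560x3 uint8, blue, green, red; 420x560 float32, m along the optical axis (not along the pixel's ray), 0 where there is no reading.
- r.camera_info(name): a dict with "vertical_fov" (degrees; the focal length in pixels is half the picture's height over the tangent of half this angle, whatever the lens; pixels are square), "cx", "cy" (the principal point, pixels), "D" ([k1, k2, p1, p2, k3] as OpenCV has them; the pictures are not rectified), "cam_to_world" (4x4, takes a point from camera to world coordinates). Camera axes: x right, y up, looking along -z (the intrinsics and any distortion apply to the point x, -y, -z); pixel columns grow to the right and rows downward; lengths in m; the calibration is good to about 2 mm. A picture is of the moment at which its call begins. camera_info takes no time and is no camera call.
- r.hand_in(): hands the job in; it is judged then, once.
The state is a dict: "clock": time; "joints": joint angles; "qvel": joint speeds; "tau": joint torques, N m; "tcp_pos": TCP position; "orientation": TCP orientation; "contact_force": force on the tool from outside, world axes, zero at the start; "moment": the same for the moment, N m; "grip_width": finger opening in m; "gripper_force": force on a finger pad.
Only numpy, scipy, OpenCV 4.12 (cv2) and the standard library are available. Lean on these libraries where they do the work, as an engineer would, in place of code of your own. Each camera call takes 0.05 s, during which the arm holds its last target. There are 200 camera calls.

## Working session

There is one attempt and no reset: what is moved stays moved. The work goes in short steps, Python scripts to look and compute and a tool call to move; the robot and the scene stay as the last step left them, time stands still between calls to the robot, and variables do not carry over. Pictures are saved under pics/ and viewed, at most 12 in all, crops included, and the job is handed in when it is done.

Besides the shell and the picture viewer there is one more tool, called after "Request:" by a JSON object that holds its "name" and its "arguments", one argument or row to a line. servo_tool: Moves the arm, as the interface text tells. Its arguments: {"type":"object","properties":{"commands":{"type":"array"},"force":{"type":"number"}},"required":["commands"]}

```bash
mkdir -p pics
cat > h.py <<'E'
import numpy as np, cv2, json
from bench import r
def K(n):
    c=r.camera_info(n); f=210/np.tan(np.radians(c["vertical_fov"])/2)
    return np.array([[f,0,c["cx"]],[0,f,c["cy"]],[0,0,1]]),np.array(c["D"],float),np.array(c["cam_to_world"])
def ray(n,uv):
    k,D,T=K(n); p=cv2.undistortPoints(np.array(uv,float).reshape(-1,1,2),k,D)[:,0]
    d=np.c_[p[:,0],-p[:,1],-np.ones(len(p))]@T[:3,:3].T
    return T[:3,3],d
def onz(n,uv,z):
    o,d=ray(n,uv); return o+d*((z-o[2])/d[:,2])[:,None]
def proj(n,P):
    k,D,T=K(n); q=(np.atleast_2d(P)-T[:3,3])@T[:3,:3]; q=q*[1,-1,-1]
    return cv2.projectPoints(q,np.zeros(3),np.zeros(3),k,D)[0][:,0]
def cloud(n,dep):
    v,u=np.mgrid[:420,:560]; o,d=ray(n,np.c_[u.ravel(),v.ravel()])
    return (o+d*dep.ravel()[:,None]).reshape(420,560,3)
E
python3 - <<'E'
from h import *
for n in("scene","top"):
    im,d=r.grab_frame(n); cv2.imwrite(f"pics/{n}0.png",im); np.save(f"{n}0.npy",d)
    print(n,K(n)[0][0,0],K(n)[1],K(n)[2].round(3).tolist())
print(r.get_obs())
E
```

```text
scene 520.0648895014828 [-0.19866861  0.          0.          0.          0.        ] [[0.972, 0.092, -0.215, 0.3], [-0.233, 0.464, -0.854, -1.084], [0.021, 0.881, 0.473, 0.561], [0.0, 0.0, 0.0, 1.0]]
top 400.0832555531331 [0.02001348 0.         0.         0.         0.        ] [[-0.023, 0.991, -0.128, 0.399], [-1.0, -0.024, -0.006, -0.225], [-0.009, 0.128, 0.992, 0.906], [0.0, 0.0, 0.0, 1.0]]
{'clock': 0.1, 'joints': array([ 1.22889423,  0.47773303,  0.02231516,  1.55634156, -0.01151233,
        1.109314  , -0.08311916]), 'qvel': array([-3.32293695e-05, -2.89524056e-03, -9.42856232e-04, -2.01615212e-03,
       -3.30178238e-03,  1.95589071e-04,  4.42012994e-05]), 'tau': array([ 5.48319571e-03, -5.97760606e+01,  1.61412198e+00, -2.81953293e+01,
        1.28602283e-02,  5.11719642e-03, -9.30059997e-06]), 'tcp_pos': array([ 0.15624946, -0.6560509 ,  0.19251666]), 'orientation': array([-3.11851559e+00, -3.66259008e-01,  4.58249244e-04]), 'contact_force': array([ 0.60999008, -0.90663195,  0.39160724]), 'moment': array([-0.0301181 ,  0.02187904, -0.02902436]), 'gripper_force': 0.0, 'grip_width': 0.08537681334819174}
```

View pics/scene0.png

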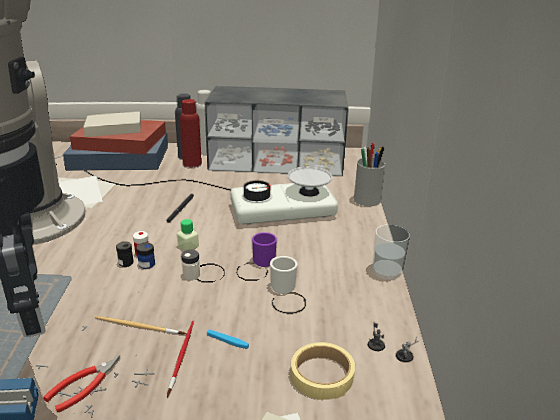

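View pics/top0.png

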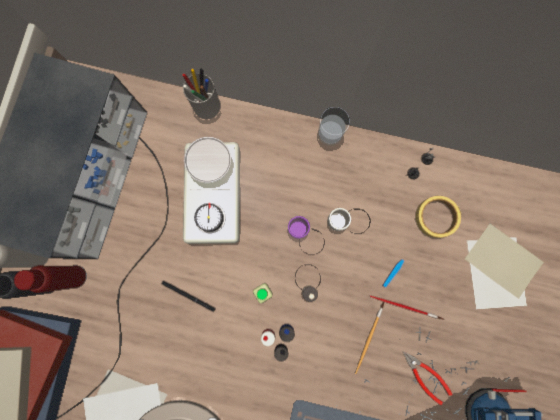

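Scene view: the white cup is at (284,275), the purple look-alike at (264,250), the pan at (310,180), the dial at (257,190) and the tumbler at (390,250). In the top view the white cup is at (340,220), purple at (298,228), the pan at (208,160) and the dial at (209,217). The cup candidates are white (340,220) and purple (298,228). White fits the description, and I'll confirm it in a crop.

Run:
```python
from h import *
t=cv2.imread("pics/top0.png"); s=cv2.imread("pics/scene0.png")
c=[cv2.resize(t[190:260,280:380],(400,280),interpolation=2),cv2.resize(s[225:295,235:335],(400,280),interpolation=2),cv2.resize(t[135:247,175:255],(400,560),interpolation=2)]
cv2.imwrite("pics/crop1.png",np.hstack([np.vstack(c[:2]),c[2]]))
P=cloud("top",np.load("top0.npy")); h=P[...,2]
def circ(box,z0,z1,name,z):
    u0,v0,u1,v1=box; m=np.zeros(h.shape,np.uint8); m[v0:v1,u0:u1]=((h>z0)&(h<z1))[v0:v1,u0:u1]
    n,l,st,ce=cv2.connectedComponentsWithStats(m); k=1+np.argmax(st[1:,4]); 
    cn=max(cv2.findContours((l==k).astype(np.uint8),0,2)[0],key=cv2.contourArea)
    (cx,cy),(a,b),_=cv2.fitEllipse(cn); w=onz("top",[[cx,cy]],z)[0]; rr=(a+b)/2
    print(name,(round(cx,1),round(cy,1)),(round(a,1),round(b,1)),"xy",w.round(4),"dia mm",rr*(K("top")[2][2,3]-z)/400*1000, "npx",len(cn))
circ((320,200,362,240),.035,.07,"cup",.052)
circ((180,135,240,190),.06,.12,"pan",.085)
circ((185,198,232,238),.055,.09,"dial",.07)
circ((280,210,316,245),.035,.08,"purple",.052)
circ((310,100,360,150),.03,.12,"tumbler",.085)
circ((298,280,325,308),.03,.12,"pot",.049)
circ((250,280,278,308),.03,.12,"bottle",.059)
print(h[213:228:3,330:352:3].round(3))
# housing
hsv=cv2.cvtColor(t,cv2.COLOR_BGR2HSV)
m=((h>.036)&(h<.052)).astype(np.uint8); m[:, :170]=0;m[:,255:]=0;m[:130]=0;m[255:]=0
n,l,st,ce=cv2.connectedComponentsWithStats(m);k=1+np.argmax(st[1:,4]);cn=max(cv2.findContours((l==k).astype(np.uint8),0,2)[0],key=cv2.contourArea)
R=cv2.minAreaRect(onz("top",cn.reshape(-1,2),.044)[:,:2].astype(np.float32)); print("housing",R)
```

```text
cup (339.4, 218.4) (21.2, 22.2) xy [ 0.4922 -0.3547  0.052 ] dia mm 46.323521266966175 npx 33
pan (207.2, 159.2) (44.8, 46.4) xy [ 0.6208 -0.0772  0.085 ] dia mm 93.61858204802081 npx 64
dial (208.4, 216.6) (27.7, 28.4) xy [ 0.5006 -0.0767  0.07  ] dia mm 58.68947624300053 npx 46
purple (298.4, 226.4) (21.5, 21.8) xy [ 0.4771 -0.2665  0.052 ] dia mm 46.20162040980503 npx 24
tumbler (334.9, 114.0) (40.1, 52.7) xy [ 0.7126 -0.3498  0.085 ] dia mm 95.29040789577063 npx 53
pot (309.9, 293.2) (14.4, 15.5) xy [ 0.336  -0.2864  0.049 ] dia mm 32.0975559131006 npx 28
bottle (262.2, 292.6) (16.7, 17.4) xy [ 0.3402 -0.1866  0.059 ] dia mm 36.17074743631145 npx 35
[[ 0.049  0.006  0.005  0.004  0.012  0.032  0.051  0.003]
 [ 0.053  0.007  0.006  0.004  0.008  0.015  0.042  0.002]
 [ 0.055  0.005  0.004  0.004  0.007  0.004  0.039  0.001]
 [ 0.05   0.006  0.006  0.004  0.008  0.008  0.048 -0.001]
 [ 0.037  0.051  0.006  0.004  0.003  0.024  0.051  0.001]]
housing ((0.5592061281204224, -0.07741960883140564), (0.1192730963230133, 0.22239337861537933), 89.37113189697266)
```

View pics/crop1.png

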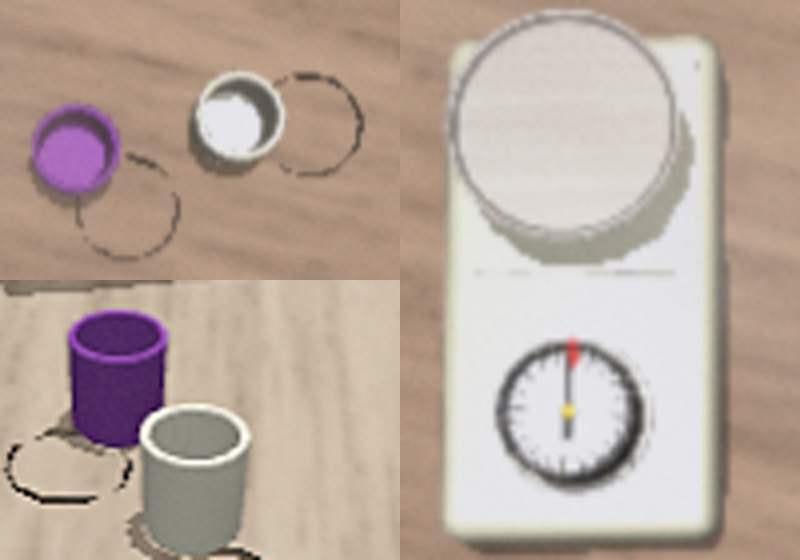

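White cup confirmed: crop (240,115), open and straight-sided. The purple one at (75,150) is the decoy. The bezel zero points along +x, towards the pan. Moving above the cup, closing roughly along x to clear the purple cup.

Request:
{"name": "servo_tool", "arguments": {
  "commands": [
    [0,0,7,28,25,0,0],
    [0,0,14,56,50,0,0],
    [0,0,21,84,75,0,0],
    [0,0,28,112,100,0,0],
    [0,0,35,140,125,0,0]
  ],
  "force": 30
}}

```text
clock: 0.52
tcp_pos: [0.2973, -0.53, 0.1931]
orientation: [-2.861, -1.296, 0.0]
contact_force: [0.4, -0.3, 0.3]
grip_width: 0.0854
gripper_force: 0.0
```

Request:
{"name": "servo_tool", "arguments": {
  "commands": [
    [0,0,7,28,25,0,0],
    [0,0,14,56,50,0,0],
    [0,0,21,84,75,0,0],
    [0,0,28,112,100,0,0],
    [0,0,35,140,125,0,0]
  ]
}}

```text
clock: 0.93
tcp_pos: [0.4372, -0.4051, 0.1932]
orientation: [-2.339, -2.096, 0.0]
contact_force: [0.3, -0.0, 0.4]
grip_width: 0.0852
gripper_force: 0.0
```

Request:
{"name": "servo_tool", "arguments": {
  "commands": [
    [0,0,7,28,25,0,0],
    [0,0,14,56,50,-20,0],
    [0,0,14,56,50,-50,0],
    [0,0,14,56,50,-80,0],
    [0,0,14,56,50,-80,0]
  ]
}}

```text
clock: 1.35
tcp_pos: [0.4888, -0.3538, 0.1074]
orientation: [-2.065, -2.354, 0.002]
contact_force: [-1.7, -0.6, -1.9]
grip_width: 0.0856
gripper_force: 0.0
```

Request:
{"name": "servo_tool", "arguments": {
  "commands": [
    [0,0,0,0,1,0,0],
    [0,0,0,0,1,-25,0],
    [0,0,0,0,1,-50,0],
    [0,0,0,0,1,-75,0],
    [0,0,0,0,1,-90,0]
  ]
}}

```text
clock: 1.77
tcp_pos: [0.4922, -0.3568, 0.0235]
orientation: [2.075, 2.358, -0.001]
contact_force: [-0.2, -0.2, -0.7]
grip_width: 0.0852
gripper_force: 0.0
```

Request:
{"name": "servo_tool", "arguments": {
  "commands": [
    [0,0,0,0,0,-8,0],
    [0,0,0,0,0,-11,0],
    [0,0,0,0,0,-11,0],
    [0,0,0,0,0,-11,0.25],
    [0,0,0,0,0,-11,0.3]
  ]
}}

```text
clock: 2.18
tcp_pos: [0.4935, -0.3564, 0.0141]
orientation: [2.072, 2.358, 0.001]
contact_force: [0.4, -0.7, 0.7]
grip_width: 0.0638
gripper_force: 0.0
```

Request:
{"name": "servo_tool", "arguments": {
  "commands": [
    [0,0,0,-1,1.5,-2,0.35],
    [0,0,0,-1,1.5,-2,0.4],
    [0,0,0,-1,1.5,-2,0.5],
    [0,0,0,-1,1.5,-2,0.6],
    [0,0,0,-1,1.5,-2,0.6]
  ]
}}

```text
clock: 2.6
tcp_pos: [0.4915, -0.3546, 0.0112]
orientation: [2.073, 2.359, -0.001]
contact_force: [-0.9, -0.3, 0.4]
grip_width: 0.034
gripper_force: 0.5
```

Request:
{"name": "servo_tool", "arguments": {
  "commands": [
    [0,0,0,0,0,0,0.6],
    [0,0,0,0,0,0,0.6],
    [0,0,0,0,0,10,0.6],
    [0,0,0,0,0,25,0.6],
    [0,0,0,0,0,40,0.6]
  ]
}}

```text
clock: 3.02
tcp_pos: [0.4913, -0.3536, 0.0509]
orientation: [-2.072, -2.36, -0.001]
contact_force: [-0.1, 0.2, 0.4]
grip_width: 0.0344
gripper_force: 0.0
```

Run:
```python
from h import *
a,_=r.grab_frame("scene"); b,_=r.grab_frame("top"); o=r.get_obs(); print(o['grip_width'],o['gripper_force'])
cv2.imwrite("pics/c2.png",np.hstack([cv2.resize(a[170:310,200:335],(540,560),interpolation=2)[:, :400],cv2.resize(b[170:310,270:370],(400,560),interpolation=2)]))
```

```text
0.03412652008345042 0.0
```

View pics/c2.png

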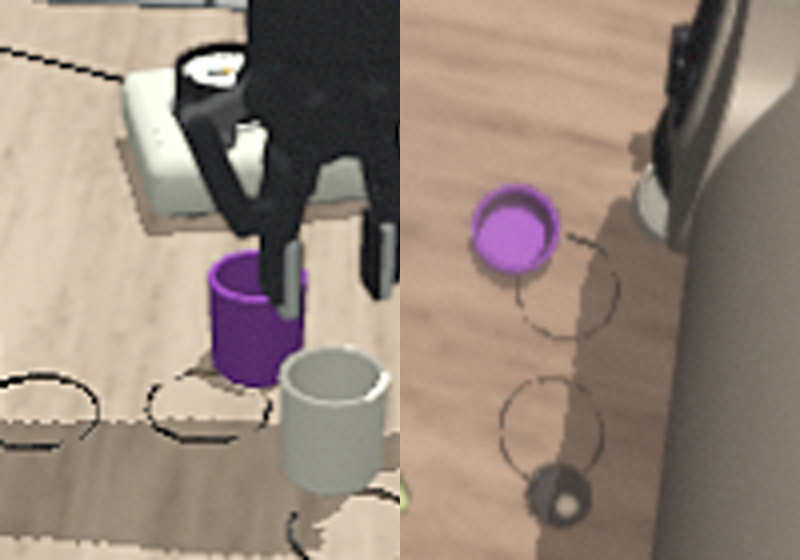

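Run:
```python
from h import *
o=r.get_obs(); print(o['tcp_pos'])
for n in("scene","top"):
    print(n,"tcp",proj(n,o['tcp_pos']),"cup rim",proj(n,[.4922,-.3547,.052]),"dial",proj(n,[.5006,-.0767,.07]),"pan",proj(n,[.6208,-.0772,.085]),"purple",proj(n,[.4771,-.2665,.052]), K(n)[0][:2,2])
P=cloud("scene",np.load("scene0.npy")); 
for uv in [(284,262),(284,285),(257,185),(310,177),(264,255)]: print(uv,P[uv[1],uv[0]].round(3))
```

```text
[ 0.49348592 -0.35494261  0.05324663]
scene tcp [[283.34790005 262.97135158]] cup rim [[282.5808757  263.57233246]] dial [[256.11391586 186.23617812]] pan [[309.26153292 175.81026156]] purple [[263.57731628 238.70270635]] [278.98310544 210.87015768]
top tcp [[339.52882798 217.75219542]] cup rim [[339.35561803 218.41645412]] dial [[208.381141   216.65497885]] pan [[207.2590759  159.16972334]] purple [[298.42807115 226.40344149]] [276.41533965 211.78093783]
(284, 262) [ 0.5   -0.336  0.042]
(284, 285) [ 0.49  -0.377  0.022]
(257, 185) [ 0.505 -0.063  0.066]
(310, 177) [ 0.623 -0.077  0.082]
(264, 255) [ 0.473 -0.288  0.03 ]
```

Run:
```python
from h import *
a,d=r.grab_frame("scene"); P=cloud("scene",d)
for v in range(226,254,2):
    print(v,[P[v,u].round(3).tolist() for u in (268,272,294,296)], d[v,[272,296]])
b,d=r.grab_frame("top"); Q=cloud("top",d)
m=(Q[...,2]>.03)&(np.hypot(Q[...,0]-.4922,Q[...,1]+.3547)<.03)
print(m.sum(), np.percentile(Q[m][:,2],[0,50,100]) if m.any() else 0)
o=r.get_obs(); print(o['joints'].round(3),o['tcp_pos'],o['orientation'])
```

```text
226 [[0.463, -0.363, 0.136], [0.469, -0.369, 0.139], [0.51, -0.355, 0.126], [0.512, -0.362, 0.129]] [0.8466314  0.86640733]
228 [[0.463, -0.364, 0.133], [0.469, -0.369, 0.135], [0.51, -0.355, 0.122], [0.511, -0.364, 0.127]] [0.84862244 0.86631733]
230 [[0.463, -0.363, 0.128], [0.469, -0.367, 0.13], [0.51, -0.357, 0.119], [0.512, -0.362, 0.122]] [0.85305727 0.87013453]
232 [[0.464, -0.362, 0.124], [0.47, -0.366, 0.125], [0.509, -0.359, 0.116], [0.511, -0.364, 0.119]] [0.8561571 0.8698872]
234 [[0.463, -0.365, 0.121], [0.47, -0.365, 0.121], [0.51, -0.356, 0.111], [0.512, -0.364, 0.115]] [0.85882103 0.87174344]
236 [[0.464, -0.363, 0.116], [0.47, -0.365, 0.117], [0.51, -0.359, 0.108], [0.513, -0.361, 0.109]] [0.8609071 0.8770474]
238 [[0.463, -0.365, 0.114], [0.47, -0.367, 0.114], [0.511, -0.355, 0.102], [0.513, -0.36, 0.105]] [0.8602758 0.879432 ]
240 [[0.464, -0.361, 0.108], [0.47, -0.364, 0.108], [0.51, -0.357, 0.1], [0.513, -0.362, 0.102]] [0.8660274  0.87939334]
242 [[0.464, -0.364, 0.105], [0.471, -0.363, 0.104], [0.511, -0.357, 0.095], [0.512, -0.363, 0.099]] [0.8690467 0.8806007]
244 [[0.481, -0.286, 0.052], [0.47, -0.365, 0.101], [0.552, -0.215, -0.0], [0.3, -1.084, 0.561]] [0.8687039 0.       ]
246 [[0.481, -0.287, 0.048], [0.471, -0.363, 0.096], [0.55, -0.224, 0.0], [0.554, -0.223, -0.0]] [0.8722673 1.0552351]
248 [[0.481, -0.289, 0.045], [0.49, -0.284, 0.04], [0.547, -0.235, 0.003], [0.552, -0.232, 0.001]] [0.97049916 1.0468295 ]
250 [[0.48, -0.29, 0.041], [0.489, -0.285, 0.037], [0.546, -0.237, -0.0], [0.549, -0.242, 0.002]] [0.9713402 1.0372257]
252 [[0.481, -0.288, 0.036], [0.489, -0.286, 0.033], [0.544, -0.244, -0.001], [0.547, -0.247, 0.001]] [0.9725008 1.0327976]
1747 [0.03128697 0.47423152 0.50316108]
[ 0.802  0.558 -0.374  1.822  0.27   0.811  0.422] [ 0.4917317  -0.35423476  0.05086754] [2.07287450e+00 2.35928958e+00 4.52267018e-04]
```

The scene view and depth show the fingertips closed on air above the cup. The real tips are at z≈0.096 while TCP z reads 0.051, so they sit about 45 mm higher than reported. xy agrees. I'll open, descend partway and re-measure the tips.

Request:
{"name": "servo_tool", "arguments": {
  "commands": [
    [0,0,0,0,0,0,0],
    [0,0,0,0,0,0,0],
    [0,0,0,0,0,0,0],
    [0,0,0,0,0,0,0],
    [0,0,0,0,0,0,0]
  ]
}}

```text
clock: 3.63
tcp_pos: [0.4912, -0.354, 0.05]
orientation: [-2.073, -2.36, 0.0]
contact_force: [1.0, 0.6, -0.1]
grip_width: 0.0853
gripper_force: 0.0
```

Request:
{"name": "servo_tool", "arguments": {
  "commands": [
    [0,0,0,0,0,0,0],
    [0,0,0,0,0,-15,0],
    [0,0,0,0,0,-30,0],
    [0,0,0,0,0,-40,0],
    [0,0,0,0,0,-40,0]
  ]
}}

```text
clock: 4.05
tcp_pos: [0.4898, -0.3533, 0.0082]
orientation: [-2.071, -2.357, 0.001]
contact_force: [-0.3, 0.5, -0.0]
grip_width: 0.0852
gripper_force: 0.0
```

Run:
```python
from h import *
a,d=r.grab_frame("scene"); P=cloud("scene",d)
o=r.get_obs(); print(o['tcp_pos'],o['grip_width'],o['contact_force'])
dark=(a.max(2)<200)&(d>0)
for s,(x0,x1) in {"L":(.42,.47),"R":(.515,.57)}.items():
    m=(d>0)&(P[...,0]>x0)&(P[...,0]<x1)&(abs(P[...,1]+.36)<.03)&(P[...,2]>.01)&(P[...,2]<.16)
    q=P[m]; print(s,m.sum(),q.min(0).round(3),q.max(0).round(3),np.sort(q[:,2])[:8].round(3))
cv2.imwrite("pics/c3.png",cv2.resize(a[150:310,190:390],(750,600),interpolation=2))
```

```text
[ 0.49053321 -0.35360524  0.00934389] 0.0855936256554282 [ 0.09286101  0.47587492 -0.29171072]
L 1034 [ 0.42  -0.376  0.043] [ 0.47  -0.338  0.16 ] [0.043 0.061 0.061 0.061 0.063 0.063 0.064 0.064]
R 803 [ 0.515 -0.367  0.043] [ 0.565 -0.331  0.16 ] [0.043 0.051 0.052 0.059 0.061 0.061 0.061 0.062]
```

View pics/c3.png

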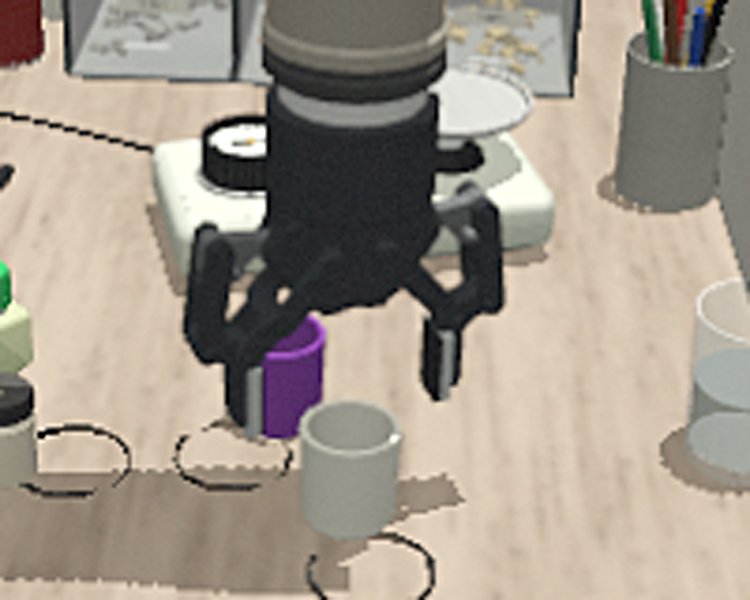

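The picture shows the open fingers straddling the cup, with tips at z≈0.061 (crop (250,435) and (440,395)) against a TCP z of 0.009. The offset is about 52 mm when open. I'll continue down in steps.

Request:
{"name": "servo_tool", "arguments": {
  "commands": [
    [0,0,0,1,-1,-10,0],
    [0,0,0,1,-1,-20,0],
    [0,0,0,1,-1,-30,0],
    [0,0,0,1,-1,-34,0],
    [0,0,0,1,-1,-34,0]
  ]
}}

```text
clock: 4.52
tcp_pos: [0.4914, -0.3545, -0.0251]
orientation: [-2.072, -2.358, 0.001]
contact_force: [0.1, 0.9, -0.5]
grip_width: 0.0856
gripper_force: 0.0
```

Request:
{"name": "servo_tool", "arguments": {
  "commands": [
    [0,0,0,0,0,-4,0],
    [0,0,0,0,0,-7,0.15],
    [0,0,0,0,0,-7,0.3],
    [0,0,0,0,0,-7,0.4],
    [0,0,0,0,0,-7,0.5]
  ]
}}

```text
clock: 4.93
tcp_pos: [0.4927, -0.3553, -0.0302]
orientation: [2.073, 2.36, 0.0]
contact_force: [-0.6, 0.1, -0.2]
grip_width: 0.0472
gripper_force: 30.7
```

Request:
{"name": "servo_tool", "arguments": {
  "commands": [
    [0,0,0,0,0,0,0.6],
    [0,0,0,0,0,0,0.6],
    [0,0,0,0,0,0,0.6],
    [0,0,0,0,0,0,0.6]
  ]
}}

```text
clock: 5.27
tcp_pos: [0.4927, -0.3552, -0.0302]
orientation: [2.073, 2.36, 0.0]
contact_force: [-0.1, 0.2, 4.0]
grip_width: 0.047
gripper_force: 30.7
```

Request:
{"name": "servo_tool", "arguments": {
  "commands": [
    [0,0,0,0,0,10,0.6],
    [0,0,0,0,0,30,0.6],
    [0,0,0,0,0,60,0.6],
    [0,0,0,0,0,90,0.6],
    [0,0,0,0,0,115,0.6]
  ]
}}

```text
clock: 5.68
tcp_pos: [0.4925, -0.3552, 0.0867]
orientation: [2.073, 2.36, 0.0]
contact_force: [1.0, -0.6, -0.8]
grip_width: 0.0468
gripper_force: 31.1
```

Request:
{"name": "servo_tool", "arguments": {
  "commands": [
    [0,0,0,0,0,25,0.6],
    [0,0,0,8,17,35,0.6],
    [0,0,0,20,44,35,0.6],
    [0,0,0,33,72,35,0.6],
    [0,0,0,46,100,35,0.6]
  ]
}}

```text
clock: 6.1
tcp_pos: [0.5384, -0.2545, 0.1203]
orientation: [2.075, 2.358, -0.0]
contact_force: [1.5, -0.6, -1.5]
grip_width: 0.0471
gripper_force: 31.1
```

Request:
{"name": "servo_tool", "arguments": {
  "commands": [
    [0,0,0,13,28,0,0.6],
    [0,0,0,26,56,0,0.6],
    [0,0,0,39,84,0,0.6],
    [0,0,0,51,112,0,0.6],
    [0,0,0,62,135,0,0.6]
  ]
}}

```text
clock: 6.52
tcp_pos: [0.6007, -0.1175, 0.1199]
orientation: [-2.071, -2.361, -0.001]
contact_force: [0.8, -0.1, -1.1]
grip_width: 0.0471
gripper_force: 31.1
```

Request:
{"name": "servo_tool", "arguments": {
  "commands": [
    [0,0,0,10,22,0,0.6],
    [0,0,0,16,35,0,0.6],
    [0,0,0,20,43,0,0.6],
    [0,0,0,20,43,0,0.6],
    [0,0,0,20,43,0,0.6]
  ]
}}

```text
clock: 6.93
tcp_pos: [0.62, -0.0783, 0.1193]
orientation: [2.074, 2.359, -0.002]
contact_force: [0.2, -0.3, -0.5]
grip_width: 0.0469
gripper_force: 31.1
```

Run:
```python
from h import *
a,d=r.grab_frame("scene"); P=cloud("scene",d)
o=r.get_obs(); print(o['clock'],o['tcp_pos'],o['grip_width'],o['contact_force'],o['joints'].round(2))
cv2.imwrite("pics/c4.png",cv2.resize(a[90:230,210:400],(800,590),interpolation=2))
```

```text
6.9833 [ 0.61973649 -0.07928309  0.11921621] 0.04678164770392265 [-0.47562111 -0.13755174 -1.37372736] [ 0.36  0.51 -0.45  1.72  0.26  0.97 -0.07]
```

View pics/c4.png

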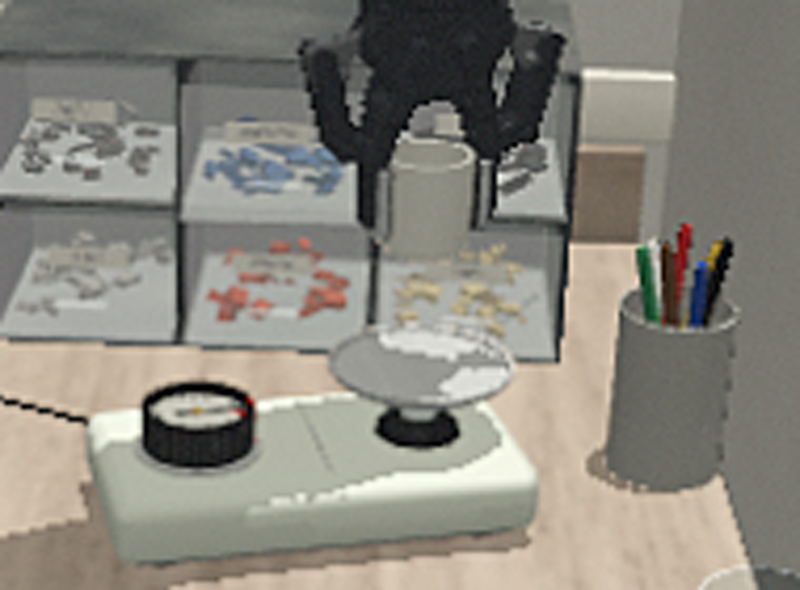

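The cup is held upright over the pan: cup at crop (432,200), pan at (425,365). It should touch at TCP z≈0.051 and be fully carried at ≈0.042.

Request:
{"name": "servo_tool", "arguments": {
  "commands": [
    [0,0,0,0,1,-12,0.6],
    [0,0,0,1,1,-26,0.6],
    [0,0,0,1,1,-40,0.6],
    [0,0,0,1,1,-52,0.6],
    [0,0,0,1,1,-58,0.6]
  ]
}}

```text
clock: 7.4
tcp_pos: [0.6194, -0.0765, 0.0582]
orientation: [-2.072, -2.357, 0.004]
contact_force: [0.2, -0.3, -0.9]
grip_width: 0.0468
gripper_force: 31.1
```

Request:
{"name": "servo_tool", "arguments": {
  "commands": [
    [0,0,0,0,0,-3,0.6],
    [0,0,0,0,0,-6,0.6],
    [0,0,0,0,0,-9,0.6],
    [0,0,0,0,0,-12,0.6],
    [0,0,0,0,0,-14,0.6]
  ]
}}

```text
clock: 7.82
tcp_pos: [0.6218, -0.0761, 0.0476]
orientation: [2.073, 2.36, 0.001]
contact_force: [0.6, -0.4, -0.6]
grip_width: 0.0469
gripper_force: 31.1
```

Request:
{"name": "servo_tool", "arguments": {
  "commands": [
    [0,0,0,0,0,-2,0.6],
    [0,0,0,0,0,-4,0.6],
    [0,0,0,0,0,-5,0.6],
    [0,0,0,0,0,-5,0.6],
    [0,0,0,0,0,-5,0.6]
  ]
}}

```text
clock: 8.23
tcp_pos: [0.6216, -0.0761, 0.0426]
orientation: [2.073, 2.36, 0.0]
contact_force: [0.2, 0.1, 0.6]
grip_width: 0.0472
gripper_force: 31.2
```

Run:
```python
from h import *
a,d=r.grab_frame("scene")
o=r.get_obs(); print(o['clock'],o['tcp_pos'],o['contact_force'])
b,_=r.grab_frame("top")
cv2.imwrite("pics/c5.png",np.hstack([cv2.resize(a[120:220,225:345],(480,400),interpolation=2),cv2.resize(b[190:240,185:235],(320,400)[:1]*2,interpolation=2).repeat(1,0) if 0 else cv2.resize(b[190:252,185:235],(320,400),interpolation=2)]))
```

```text
8.2833 [ 0.62160336 -0.07611726  0.0425983 ] [0.84282154 0.89801157 0.58444242]
```

View pics/c5.png

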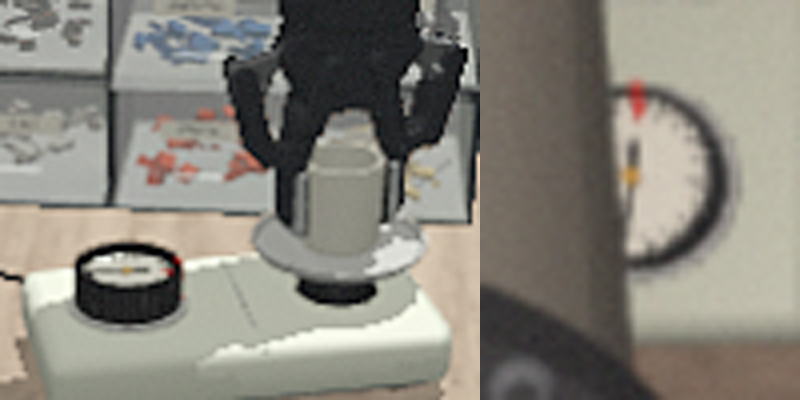

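The cup stands in the pan and the dial pointer has swung to about 180°, so the pan carries most of the weight. Releasing gently.

Request:
{"name": "servo_tool", "arguments": {
  "commands": [
    [0,0,0,0,0,0,0.42],
    [0,0,0,0,0,0,0.38],
    [0,0,0,0,0,0,0.3],
    [0,0,0,0,0,0,0.2],
    [0,0,0,0,0,0,0.15]
  ]
}}

```text
clock: 8.75
tcp_pos: [0.6213, -0.0762, 0.0424]
orientation: [-2.074, -2.36, 0.0]
contact_force: [0.7, -0.6, 0.6]
grip_width: 0.0727
gripper_force: 0.0
```

Request:
{"name": "servo_tool", "arguments": {
  "commands": [
    [0,0,0,0,0,8,0.15],
    [0,0,0,0,0,25,0.15],
    [0,0,0,0,0,50,0.15],
    [0,0,0,0,0,80,0.1],
    [0,0,0,0,0,110,0]
  ]
}}

```text
clock: 9.17
tcp_pos: [0.6209, -0.076, 0.1538]
orientation: [-2.073, -2.36, 0.0]
contact_force: [0.8, 0.5, 0.5]
grip_width: 0.0854
gripper_force: 0.0
```

Request:
{"name": "servo_tool", "arguments": {
  "commands": [
    [0,0,0,0,-20,10,0],
    [0,0,0,0,-55,10,0],
    [0,0,0,0,-90,10,0],
    [0,0,0,0,-125,10,0],
    [0,0,0,0,-150,10,0]
  ]
}}

```text
clock: 9.58
tcp_pos: [0.6208, -0.2304, 0.1632]
orientation: [2.076, 2.356, -0.002]
contact_force: [0.1, -0.3, 0.1]
grip_width: 0.0855
gripper_force: 0.0
```

Run:
```python
from h import *
b,d=r.grab_frame("top"); a,_=r.grab_frame("scene"); o=r.get_obs(); print(o['clock'],o['tcp_pos'],o['joints'].round(2))
cv2.imwrite("top6.png",b)
cv2.imwrite("pics/c6.png",np.hstack([cv2.resize(a[120:220,225:345],(480,400),interpolation=2),cv2.resize(b[130:252,180:245],(320,600),interpolation=2)[200:]]))
```

```text
9.6833 [ 0.6200045  -0.23362309  0.16258343] [ 0.56  0.52 -0.42  1.59  0.24  1.08  0.2 ]
```

View pics/c6.png

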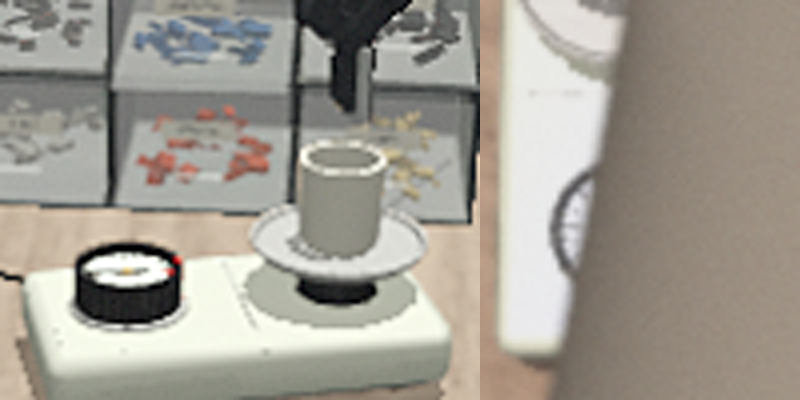

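The cup stands freely in the pan (crop (343,205)), but the arm hides the dial from the top camera. Moving further aside to read the pointer.

Request:
{"name": "servo_tool", "arguments": {
  "commands": [
    [0,0,7,-20,-26,10,0],
    [0,0,14,-40,-52,20,0],
    [0,0,21,-60,-78,20,0],
    [0,0,28,-80,-104,20,0],
    [0,0,35,-100,-130,20,0]
  ]
}}

```text
clock: 10.1
tcp_pos: [0.5208, -0.3565, 0.1833]
orientation: [1.257, 2.878, 0.0]
contact_force: [-0.5, -0.0, -0.0]
grip_width: 0.0855
gripper_force: 0.0
```

Request:
{"name": "servo_tool", "arguments": {
  "commands": [
    [0,0,7,-20,-26,0,0],
    [0,0,14,-40,-52,0,0],
    [0,0,21,-60,-78,0,0],
    [0,0,28,-80,-90,0,0],
    [0,0,35,-90,-90,0,0]
  ]
}}

```text
clock: 10.52
tcp_pos: [0.4277, -0.4501, 0.1824]
orientation: [-0.345, -3.121, 0.003]
contact_force: [-1.0, -0.6, 0.3]
grip_width: 0.0856
gripper_force: 0.0
```

```bash
cat > dial.py <<'E'
from h import *
def dial(b):
    c=np.array([.5006,-.0767]); n=240; S=.034
    g=np.linspace(-S,S,n); 
    out={}
    for nm,z in(("ring",.070),("card",.066)):
        X,Y=np.meshgrid(g,g)   # rows: +x up ; cols: -y right
        W=np.c_[(c[0]-Y).ravel(),(c[1]-X).ravel(),np.full(n*n,z)]
        uv=proj("top",W).astype(np.float32).reshape(n,n,2)
        out[nm]=cv2.remap(b,uv[...,0],uv[...,1],cv2.INTER_CUBIC)
    return out,S
def analyse(b):
    o,S=dial(b); im=o["card"]; n=240; yy,xx=np.mgrid[:n,:n]; dx=(xx-119.5)*2*S/n; dy=(119.5-yy)*2*S/n
    i=im.astype(int); red=(i[...,2]-np.maximum(i[...,0],i[...,1])>60)&(i[...,1]<120)&(np.hypot(dx,dy)>.014)
    if red.sum(): print("red deg cw",np.degrees(np.arctan2(dx[red].mean(),dy[red].mean())).round(1),red.sum())
    # pointer: mean darkness along radial profile 6..19mm
    A=np.radians(np.arange(0,360,1)); R=np.linspace(.007,.0165,12)
    mx=((np.sin(A)[:,None]*R)/(2*S)*n+119.5).astype(np.float32); my=(119.5-(np.cos(A)[:,None]*R)/(2*S)*n).astype(np.float32)
    p=cv2.remap(cv2.cvtColor(im,6),mx,my,1).astype(float).mean(1); w=np.clip(np.median(p)-p-15,0,None)
    k=p.argmin(); s=np.arange(-14,15); ww=w[(k+s)%360]; print("pointer deg cw",k,(k+(ww*s).sum()/max(ww.sum(),1e-9)).round(1),"contrast",np.median(p)-p[k])
    return cv2.resize(im,(480,480),interpolation=2)
E
python3 - <<'E'
from dial import *
b,d=r.grab_frame("top"); o=r.get_obs(); print(o['clock'],o['tcp_pos'],o['joints'].round(2))
cv2.imwrite("top7.png",b)
print("initial"); i0=analyse(cv2.imread("pics/top0.png")); print("now"); i=analyse(b)
b2,_=r.grab_frame("top"); analyse(b2)
cv2.imwrite("pics/c7.png",np.hstack([i,cv2.resize(b[130:250,180:245],(320,480),interpolation=2)]))
E
```

```text
10.5667 [ 0.42687085 -0.44869561  0.18232081] [ 1.19  0.47 -0.65  1.67  0.32  1.11  1.8 ]
initial
red deg cw 1.7 454
pointer deg cw 354 353.6 contrast 81.33333333333331
now
red deg cw 1.8 349
pointer deg cw 195 196.3 contrast 76.25
red deg cw 1.8 348
pointer deg cw 195 196.3 contrast 77.25
```

View pics/c7.png

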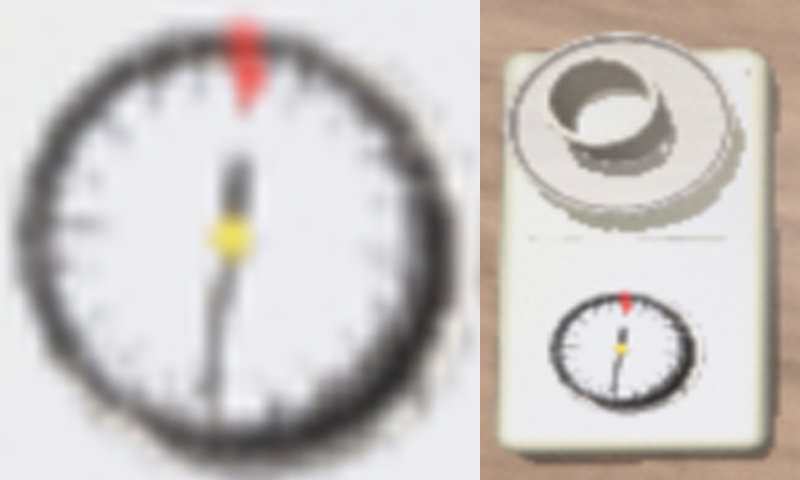

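The pointer has settled just past 6 o'clock (crop tip (211,405), hub (231,239)) and the red mark is still near 12 (247,100). The hub is slightly off my assumed centre, so I'll re-measure about the yellow hub.

```bash
cat >> dial.py <<'E'
def about_hub(b,v=True):
    o,S=dial(b); im=o["card"]; n=240; px=2*S/n; i=im.astype(int); yy,xx=np.mgrid[:n,:n]
    cen=np.hypot(xx-119.5,yy-119.5)<30
    yel=(np.minimum(i[...,1],i[...,2])-i[...,0]>60)&cen
    hx,hy=xx[yel].mean(),yy[yel].mean(); dx=(xx-hx)*px*1e3; dy=(hy-yy)*px*1e3; rr=np.hypot(dx,dy)
    red=(i[...,2]-np.maximum(i[...,0],i[...,1])>50)&(rr>14)
    ang=lambda m:np.degrees(np.arctan2(dx[m].mean(),dy[m].mean()))%360
    rt=red&(rr<np.percentile(rr[red],40)) if red.any() else red
    A=np.radians(np.arange(0,360,.5)); R=np.linspace(9,17,17)/1e3/px
    p=cv2.remap(cv2.cvtColor(im,6),(hx+np.sin(A)[:,None]*R).astype(np.float32),(hy-np.cos(A)[:,None]*R).astype(np.float32),1).astype(float)
    p=p.mean(1); k=p.argmin(); s=np.arange(-20,21); w=np.clip(np.percentile(p,60)-p-12,0,None)[(k+s)%720]
    print("hub xy",(.5006+(119.5-hy)*px).round(4),(-.0767-(hx-119.5)*px).round(4),"red all/tip",ang(red).round(1) if red.any() else None,ang(rt).round(1) if red.any() else None,"pointer",((k+(w*s).sum()/w.sum())/2).round(1),"contr",np.percentile(p,60)-p[k])
E
python3 - <<'E'
from dial import *
about_hub(cv2.imread("pics/top0.png")); about_hub(cv2.imread("top7.png"))
E
```

```text
hub xy 0.5008 -0.0755 red all/tip 4.8 6.0 pointer 359.9 contr 85.58823529411765
hub xy 0.501 -0.0755 red all/tip 4.8 6.2 pointer 190.1 contr 78.11764705882351
```

Pointer at 190.1°, zero mark at about 5–6°, so it needs about 185° clockwise. Moving over the bezel.

Request:
{"name": "servo_tool", "arguments": {
  "commands": [
    [0,0,0,4,20,0,0],
    [0,0,0,11,57,0,0],
    [0,0,0,18,94,0,0],
    [0,0,0,26,131,0,0],
    [0,0,0,33,168,0,0]
  ],
  "force": 60
}}

```text
clock: 11.03
tcp_pos: [0.466, -0.2746, 0.1831]
orientation: [0.348, 3.121, 0.001]
contact_force: [1.1, -0.4, -0.0]
grip_width: 0.0853
gripper_force: 0.0
```

Request:
{"name": "servo_tool", "arguments": {
  "commands": [
    [0,0,0,7,37,0,0],
    [0,0,0,15,74,0,0],
    [0,0,0,22,111,0,0],
    [0,0,0,30,148,0,0],
    [0,0,0,37,180,0,0]
  ]
}}

```text
clock: 11.45
tcp_pos: [0.5022, -0.0932, 0.1833]
orientation: [0.345, 3.121, 0.001]
contact_force: [0.2, 0.2, -0.3]
grip_width: 0.0855
gripper_force: 0.0
```

Request:
{"name": "servo_tool", "arguments": {
  "commands": [
    [0,0,0,4,22,0,0],
    [0,0,0,4,22,-20,0],
    [0,0,0,4,22,-50,0],
    [0,0,0,4,22,-80,0],
    [0,0,0,4,22,-80,0]
  ]
}}

```text
clock: 11.87
tcp_pos: [0.5021, -0.074, 0.0984]
orientation: [-0.345, -3.115, -0.002]
contact_force: [-0.6, -0.6, -0.8]
grip_width: 0.0855
gripper_force: 0.0
```

Request:
{"name": "servo_tool", "arguments": {
  "commands": [
    [0,0,0,-2,-1,0,0],
    [0,0,0,-2,-1,-25,0],
    [0,0,0,-2,-1,-50,0],
    [0,0,0,-2,-1,-70,0],
    [0,0,0,-2,-1,-70,0]
  ]
}}

```text
clock: 12.28
tcp_pos: [0.5025, -0.0767, 0.0315]
orientation: [-0.347, -3.12, -0.0]
contact_force: [-0.4, 0.2, 0.1]
grip_width: 0.0852
gripper_force: 0.0
```

Run:
```python
from h import *
o=r.get_obs(); print(o['clock'],o['tcp_pos'],o['joints'].round(2),o['contact_force'])
a,d=r.grab_frame("scene"); P=cloud("scene",d)
m=(d>0)&(a.max(2)<70)&(P[...,1]<-.095)&(P[...,1]>-.16)&(abs(P[...,0]-.5)<.03)&(P[...,2]>.05)&(P[...,2]<.2)
q=P[m]; print(m.sum(),np.sort(q[:,2])[:10].round(3),q[q[:,2]<.1].mean(0).round(3) if m.any() else 0)
```

```text
12.2833 [ 0.50254182 -0.07673805  0.03154542] [ 0.58  0.53 -0.69  2.04  0.49  0.74  0.94] [-0.39589447  0.1552749   0.0540103 ]
615 [0.05  0.051 0.051 0.051 0.051 0.051 0.051 0.051 0.051 0.052] [ 0.5   -0.105  0.066]
```

Request:
{"name": "servo_tool", "arguments": {
  "commands": [
    [0,0,0,-1,0,-10,0],
    [0,0,0,-2,0,-20,0],
    [0,0,0,-2,0,-26,0],
    [0,0,0,-2,0,-29,0],
    [0,0,0,-2,0,-29,0.1]
  ]
}}

```text
clock: 12.75
tcp_pos: [0.5011, -0.0772, 0.003]
orientation: [-0.345, -3.122, 0.0]
contact_force: [-0.1, -0.7, -0.3]
grip_width: 0.0771
gripper_force: 0.0
```

Request:
{"name": "servo_tool", "arguments": {
  "commands": [
    [0,0,0,0,0,0,0.2],
    [0,0,0,0,0,0,0.3],
    [0,0,0,0,0,0,0.4],
    [0,0,0,0,0,0,0.5],
    [0,0,0,0,0,0,0.5]
  ]
}}

```text
clock: 13.17
tcp_pos: [0.5029, -0.0749, 0.0047]
orientation: [0.343, 3.12, 0.004]
contact_force: [-1.0, 4.4, 7.4]
grip_width: 0.0567
gripper_force: 62.6
```

Request:
{"name": "servo_tool", "arguments": {
  "commands": [
    [0,0,-4,0,0,0,0.5],
    [0,0,-10,0,0,0,0.5],
    [0,0,-16,0,0,0,0.5],
    [0,0,-22,0,0,0,0.5],
    [0,0,-28,0,0,0,0.5]
  ]
}}

```text
clock: 13.58
tcp_pos: [0.5028, -0.0751, 0.0047]
orientation: [1.095, 2.942, 0.004]
contact_force: [-1.9, 4.3, 7.8]
grip_width: 0.0573
gripper_force: 62.6
```

Run:
```python
from h import *
o=r.get_obs(); print(o['clock'],o['tcp_pos'],o['orientation'],o['joints'].round(2),o['contact_force'],o['moment'],o['grip_width'])
b,_=r.grab_frame("top"); a,_=r.grab_frame("scene"); 
cv2.imwrite("pics/c8.png",np.hstack([cv2.resize(a[120:220,215:315],(500,500),interpolation=2),cv2.resize(b[190:245,180:213],(300,500),interpolation=2)]))
```

```text
13.5833 [ 0.50283944 -0.07514554  0.00471214] [1.09463926 2.94247433 0.00413811] [ 0.46  0.54 -0.54  2.07  0.44  0.65  0.48] [-1.91222202  4.25205547  7.77076941] [1.04756859 0.27144416 0.00110017] 0.05725138041312578
```

View pics/c8.png

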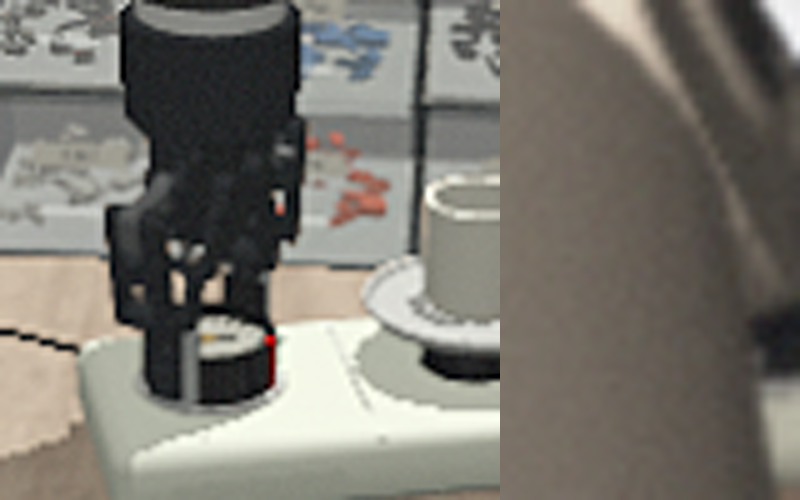

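The scene crop shows the fingers around the bezel and the red stripe swung toward the camera (270,360), so the bezel is turning. I'll continue clockwise.

Request:
{"name": "servo_tool", "arguments": {
  "commands": [
    [0,0,-7,0,0,0,0.5],
    [0,0,-14,0,0,0,0.5],
    [0,0,-21,0,0,0,0.5],
    [0,0,-28,0,0,0,0.5],
    [0,0,-35,0,0,0,0.5]
  ]
}}

```text
clock: 14.1
tcp_pos: [0.5027, -0.0753, 0.0047]
orientation: [1.93, 2.477, 0.004]
contact_force: [-2.6, 3.8, 8.3]
grip_width: 0.0569
gripper_force: 63.3
```

Request:
{"name": "servo_tool", "arguments": {
  "commands": [
    [0,0,-7,0,0,0,0.5],
    [0,0,-14,0,0,0,0.5],
    [0,0,-21,0,0,0,0.5],
    [0,0,-28,0,0,0,0.5],
    [0,0,-35,0,0,0,0.5]
  ]
}}

```text
clock: 14.52
tcp_pos: [0.5024, -0.0754, 0.0047]
orientation: [-2.587, -1.783, -0.004]
contact_force: [-3.3, 4.9, 8.9]
grip_width: 0.0572
gripper_force: 63.4
```

Request:
{"name": "servo_tool", "arguments": {
  "commands": [
    [0,0,-7,0,0,0,0.5],
    [0,0,-14,0,0,0,0.5],
    [0,0,-21,0,0,0,0.5],
    [0,0,-28,0,0,0,0.5],
    [0,0,-32,0,0,0,0.5]
  ]
}}

```text
clock: 14.93
tcp_pos: [0.5022, -0.0753, 0.0047]
orientation: [-2.977, -1.001, -0.003]
contact_force: [-1.9, 4.2, 10.6]
grip_width: 0.0569
gripper_force: 63.6
```

Run:
```python
from dial import *
o=r.get_obs(); R,_=cv2.Rodrigues(o['orientation']); print(o['clock'],o['tcp_pos'],"yclose deg",np.degrees(np.arctan2(R[1,1],R[0,1])),o['joints'].round(2),o['contact_force'],o['moment'],o['grip_width'])
```

```text
14.9333 [ 0.5022126  -0.07526177  0.00469764] yclose deg -52.84811883796702 [ 0.1   0.48 -0.09  2.09  0.07  0.57 -0.96] [-1.94896496  4.2047423  10.56174663] [0.72667294 0.55806186 0.04417202] 0.05693045563407178
```

Request:
{"name": "servo_tool", "arguments": {
  "commands": [
    [0,0,-7,0,0,0,0.5],
    [0,0,-14,0,0,0,0.5],
    [0,0,-21,0,0,0,0.5],
    [0,0,-28,0,0,0,0.5],
    [0,0,-34,0,0,0,0.5]
  ]
}}

```text
clock: 15.35
tcp_pos: [0.5021, -0.0751, 0.0047]
orientation: [-3.138, -0.087, -0.002]
contact_force: [-2.6, 5.3, 12.7]
grip_width: 0.0571
gripper_force: 63.7
```

Request:
{"name": "servo_tool", "arguments": {
  "commands": [
    [0,0,-6,0,0,0,0.5],
    [0,0,-12,0,0,0,0.5],
    [0,0,-17,0,0,0,0.5],
    [0,0,-17,0,0,0,0.5],
    [0,0,-17,0,0,0,0.5]
  ]
}}

```text
clock: 15.77
tcp_pos: [0.502, -0.075, 0.0047]
orientation: [-3.118, 0.369, -0.001]
contact_force: [-3.0, 5.4, 11.7]
grip_width: 0.0573
gripper_force: 63.9
```

Request:
{"name": "servo_tool", "arguments": {
  "commands": [
    [0,0,0,0,0,0,0.2],
    [0,0,0,0,0,0,0.1],
    [0,0,0,0,0,0,0],
    [0,0,0,0,0,0,0],
    [0,0,0,0,0,0,0]
  ]
}}

```text
clock: 16.18
tcp_pos: [0.5014, -0.0774, 0.0034]
orientation: [3.119, -0.373, -0.0]
contact_force: [0.1, -0.9, -0.3]
grip_width: 0.0852
gripper_force: 0.0
```

Request:
{"name": "servo_tool", "arguments": {
  "commands": [
    [0,0,0,0,0,15,0],
    [0,0,0,0,0,50,0],
    [0,0,0,0,0,90,0],
    [0,0,0,0,0,130,0],
    [0,0,0,0,-30,150,0]
  ]
}}

```text
clock: 16.6
tcp_pos: [0.5041, -0.1022, 0.1577]
orientation: [-3.118, 0.36, -0.008]
contact_force: [2.0, -0.7, 0.4]
grip_width: 0.0858
gripper_force: 0.0
```

Request:
{"name": "servo_tool", "arguments": {
  "commands": [
    [0,0,0,-7,-37,0,0],
    [0,0,0,-15,-74,0,0],
    [0,0,0,-22,-111,0,0],
    [0,0,0,-30,-148,0,0],
    [0,0,0,-37,-185,0,0]
  ]
}}

```text
clock: 17.02
tcp_pos: [0.4634, -0.294, 0.1535]
orientation: [-3.119, 0.372, -0.0]
contact_force: [0.8, -0.2, 0.2]
grip_width: 0.0854
gripper_force: 0.0
```

Request:
{"name": "servo_tool", "arguments": {
  "commands": [
    [0,0,0,-7,-37,0,0],
    [0,0,0,-15,-74,0,0],
    [0,0,0,-22,-111,0,0],
    [0,0,0,-30,-140,0,0],
    [0,0,0,-30,-140,0,0]
  ]
}}

```text
clock: 17.43
tcp_pos: [0.43, -0.4398, 0.1536]
orientation: [3.113, -0.386, -0.002]
contact_force: [-0.7, -1.8, -0.0]
grip_width: 0.0855
gripper_force: 0.0
```

Run:
```python
from dial import *
b,_=r.grab_frame("top"); o=r.get_obs(); R,_=cv2.Rodrigues(o['orientation']); print(o['clock'],o['tcp_pos'],"yclose deg",np.degrees(np.arctan2(R[1,1],R[0,1])),o['joints'].round(2))
cv2.imwrite("top9.png",b); about_hub(b); i=analyse(b)
cv2.imwrite("pics/c9.png",np.hstack([i,cv2.resize(b[130:250,180:245],(320,480),interpolation=2)]))
```

```text
17.4833 [ 0.43158696 -0.43623793  0.15321015] yclose deg -103.9946659724394 [ 0.43  0.43  0.34  1.77 -0.17  0.97 -0.98]
hub xy 0.501 -0.0755 red all/tip 188.3 187.3 pointer 189.9 contr 77.05882352941177
red deg cw -168.7 471
pointer deg cw 195 196.3 contrast 75.16666666666666
```

View pics/c9.png

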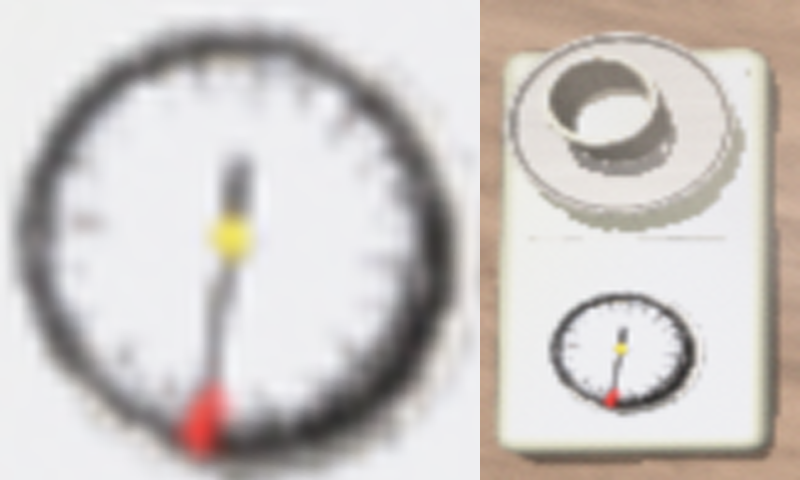

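The red arrowhead (crop (208,400)) now sits almost at the pointer tip (212,400). About the hub it reads 187.3° against 189.9° for the pointer, which matches the 181.4° of wrist turn, so roughly 2.5° is still missing. I'll regrip for that.

Request:
{"name": "servo_tool", "arguments": {
  "commands": [
    [0,0,0,4,20,0,0],
    [0,0,0,11,57,0,0],
    [0,0,0,18,94,0,0],
    [0,0,0,26,131,0,0],
    [0,0,0,33,168,0,0]
  ]
}}

```text
clock: 17.9
tcp_pos: [0.4676, -0.2612, 0.1532]
orientation: [-3.119, 0.37, 0.0]
contact_force: [0.5, -0.2, -0.1]
grip_width: 0.0858
gripper_force: 0.0
```

Request:
{"name": "servo_tool", "arguments": {
  "commands": [
    [0,0,0,7,37,0,0],
    [0,0,0,15,74,0,0],
    [0,0,0,22,111,0,0],
    [0,0,0,30,148,0,0],
    [0,0,0,36,180,0,0]
  ]
}}

```text
clock: 18.32
tcp_pos: [0.5033, -0.08, 0.1534]
orientation: [-3.119, 0.367, 0.0]
contact_force: [0.8, -0.3, -0.4]
grip_width: 0.0856
gripper_force: 0.0
```

Request:
{"name": "servo_tool", "arguments": {
  "commands": [
    [0,0,0,2,13,0,0],
    [0,0,0,2,13,-20,0],
    [0,0,0,2,13,-50,0],
    [0,0,0,2,13,-50,0],
    [0,0,0,2,13,-50,0]
  ]
}}

```text
clock: 18.73
tcp_pos: [0.5037, -0.0703, 0.1025]
orientation: [3.119, -0.37, -0.006]
contact_force: [0.3, 0.2, 0.9]
grip_width: 0.0858
gripper_force: 0.0
```

Request:
{"name": "servo_tool", "arguments": {
  "commands": [
    [0,0,0,-1.5,-5,0,0],
    [0,0,0,-1.5,-5,-25,0],
    [0,0,0,-1.5,-5,-50,0],
    [0,0,0,-1.5,-5,-75,0],
    [0,0,0,-1.5,-5,-75,0]
  ]
}}

```text
clock: 19.15
tcp_pos: [0.5018, -0.0764, 0.0264]
orientation: [3.119, -0.373, -0.007]
contact_force: [-1.3, -0.2, -0.9]
grip_width: 0.0856
gripper_force: 0.0
```

Request:
{"name": "servo_tool", "arguments": {
  "commands": [
    [0,0,0,0,0,-10,0],
    [0,0,0,0,0,-18,0],
    [0,0,0,0,0,-22,0],
    [0,0,0,0,0,-22,0],
    [0,0,0,0,0,-22,0]
  ]
}}

```text
clock: 19.57
tcp_pos: [0.5043, -0.0762, 0.007]
orientation: [-3.119, 0.372, -0.001]
contact_force: [0.1, -0.2, -0.4]
grip_width: 0.0856
gripper_force: 0.0
```

Request:
{"name": "servo_tool", "arguments": {
  "commands": [
    [0,0,0,-2,0,0,0.1],
    [0,0,0,-2,0,0,0.3],
    [0,0,0,-2,0,0,0.4],
    [0,0,0,-2,0,0,0.5],
    [0,0,0,-2,0,0,0.5]
  ]
}}

```text
clock: 19.98
tcp_pos: [0.5025, -0.075, 0.0074]
orientation: [-3.118, 0.371, -0.001]
contact_force: [-2.1, 3.8, 8.1]
grip_width: 0.0571
gripper_force: 62.2
```

Request:
{"name": "servo_tool", "arguments": {
  "commands": [
    [0,0,-1,0,0,0,0.5],
    [0,0,-2,0,0,0,0.5],
    [0,0,-2.5,0,0,0,0.5],
    [0,0,-2.5,0,0,0,0.5],
    [0,0,-2.5,0,0,0,0.5]
  ]
}}

```text
clock: 20.4
tcp_pos: [0.5025, -0.075, 0.0074]
orientation: [-3.109, 0.439, -0.001]
contact_force: [-1.2, 3.0, 9.6]
grip_width: 0.0572
gripper_force: 62.1
```

Request:
{"name": "servo_tool", "arguments": {
  "commands": [
    [0,0,0,0,0,0,0.2],
    [0,0,0,0,0,0,0.1],
    [0,0,0,0,0,0,0],
    [0,0,0,0,0,0,0],
    [0,0,0,0,0,0,0]
  ]
}}

```text
clock: 20.82
tcp_pos: [0.5019, -0.0764, 0.0064]
orientation: [3.11, -0.44, -0.0]
contact_force: [0.0, 0.6, 0.2]
grip_width: 0.0855
gripper_force: 0.0
```

Request:
{"name": "servo_tool", "arguments": {
  "commands": [
    [0,0,0,0,0,15,0],
    [0,0,0,0,0,50,0],
    [0,0,0,0,0,90,0],
    [0,0,0,0,0,130,0],
    [0,0,0,0,-30,150,0]
  ]
}}

```text
clock: 21.23
tcp_pos: [0.5046, -0.1011, 0.1606]
orientation: [-3.109, 0.427, -0.008]
contact_force: [1.5, 0.8, -0.4]
grip_width: 0.085
gripper_force: 0.0
```

Request:
{"name": "servo_tool", "arguments": {
  "commands": [
    [0,0,0,-7,-37,0,0],
    [0,0,0,-15,-74,0,0],
    [0,0,0,-22,-111,0,0],
    [0,0,0,-30,-148,0,0],
    [0,0,0,-37,-185,0,0]
  ]
}}

```text
clock: 21.65
tcp_pos: [0.464, -0.2928, 0.1565]
orientation: [-3.111, 0.44, -0.0]
contact_force: [1.3, 0.7, 0.4]
grip_width: 0.0851
gripper_force: 0.0
```

Request:
{"name": "servo_tool", "arguments": {
  "commands": [
    [0,0,0,-7,-37,0,0],
    [0,0,0,-15,-74,0,0],
    [0,0,0,-22,-111,0,0],
    [0,0,0,-30,-140,0,0],
    [0,0,0,-30,-140,0,0]
  ]
}}

```text
clock: 22.07
tcp_pos: [0.4305, -0.4387, 0.1567]
orientation: [3.104, -0.454, -0.001]
contact_force: [-0.1, -0.6, 0.4]
grip_width: 0.085
gripper_force: 0.0
```

Run:
```python
from dial import *
b,_=r.grab_frame("top"); o=r.get_obs(); R,_=cv2.Rodrigues(o['orientation']); print(o['clock'],o['tcp_pos'],"yclose deg",np.degrees(np.arctan2(R[1,1],R[0,1])))
about_hub(b); about_hub(r.grab_frame("top")[0])
P0=cv2.imread("pics/top0.png").astype(int); df=(abs(P0-b).max(2)>60); 
for n,(u,v) in {"bottle":(262,293),"pot":(310,293),"tumbler":(334,122)}.items(): print(n,df[v-14:v+14,u-14:u+14].sum())
cv2.imwrite("pics/c10.png",np.hstack([cv2.resize(b[190:245,180:235],(500,500),interpolation=2),cv2.resize(r.grab_frame("scene")[0][120:220,230:290],(300,500),interpolation=2)]))
```

```text
22.1167 [ 0.43212472 -0.4351907   0.15626161] yclose deg -106.48995312228023
hub xy 0.501 -0.0755 red all/tip 191.2 190.4 pointer 190.1 contr 77.70588235294119
hub xy 0.501 -0.0755 red all/tip 191.1 190.3 pointer 189.9 contr 77.82352941176472
bottle 0
pot 0
tumbler 0
```

View pics/c10.png

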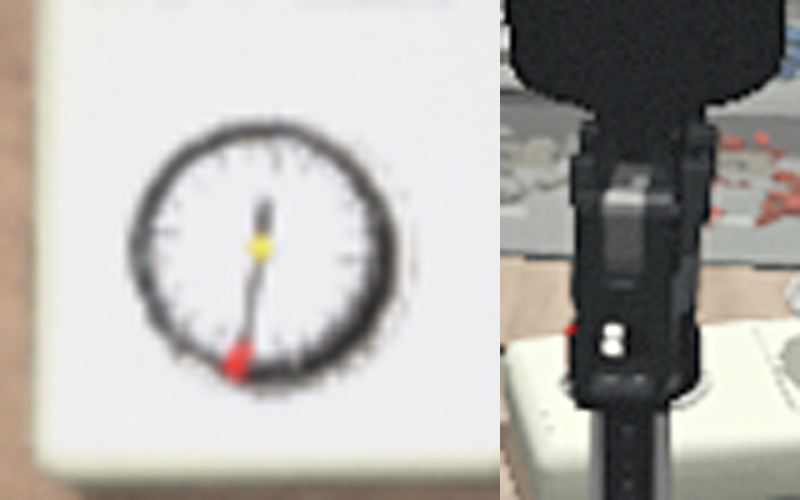

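The red mark (crop (240,358)) stands at the pointer's tip: 190.3° against 190.0°. The bottle, pot and tumbler have not moved, and the robot touches nothing. Handing in.

```bash
python3 -c "
from bench import r
print(r.hand_in())"
```

```text
the job is handed in; nothing more can be done
None
```

The job is handed in: the white cup stands upright in the pan, the bezel's red zero mark is within about 1° of the pointer tip (190.3° against 190.0°, camera-measured), the bottle, pot and glass are unmoved, and the clock read about 22 s of the 58 s allowed; the hand-in gave no verdict.

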